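# Set up the patio coffee grinder and hold its bayonet lid at the pulse mark

## Task

Set up the cordless coffee grinder for one mug: put the wide blue-rimmed steel bowl into the well of its base, then the slim steel blade cup into that bowl, both standing fully down. Then set the white lid into the collar with its orange pointers over the white marks so that its two lugs drop through the slots, and twist it clockwise to the orange pulse marks, half-way to the lock; do not take it on to where the lock clicks at the red marks. The lid springs back if let go, so finish while still gripping it at the orange marks, and leave the other things on the table where they are.

Things in the scene. Friction and masses are not known exactly. Their poses are not given: they have to be found in the camera images.
- grinder: Cream motor base of the grinder, a drum 132 mm across, 105 mm high, fixed to the table by suction feet. Origin: on its axis at table height; z up; x axis through its two slots. A tapered round well, 88 mm across at its top and 80 mm at its flat floor, which is 60 mm above the table; the bowl stands on that floor.
- collar (a point): Point on the base's axis, 87 mm above the table, level with the flat seat round the well where the lid's skirt rests. Over the seat is the bayonet ledge, 113 mm across inside, 98 to 105 mm above the table, with two slots 21 mm wide on the base's +x and -x sides, each with a white mark. Axes as the base's.
- pulse_mark (a point): One of the two orange marks on the collar's rim, 61 mm from the base's axis and 105 mm above the table, 40 degrees clockwise (seen from above) of the white mark on the base's +x side. Red lock marks lie 80 degrees clockwise of the white ones; the lock's sprung click balls begin to resist at about 58 degrees of lid turn.
- switch_ring (a joint): Sprung ring under the ledge that the lid's lugs push round, rad. 0 at rest; grows as the lid turns clockwise, beginning about 4.5 degrees after the lid leaves the slots, so about 0.62 with the lid at the orange marks. Pushes the lid back with about 0.06 N m at 0, 0.19 N m at the orange marks. 1.32: locked.
- bowl_center (a point): Steel bowl with blue rim band, 63 mm high, upright, 160 g; the point is on its axis, 31.5 mm above its underside. Foot 72 mm across; rim band 87 mm across outside, 71 mm inside (8 mm thick), the top 16 mm. Inner floor 4 mm up, 64 mm across. To lift it, pinch the rim band from above, one finger inside. Seated in the base its rim is 123 mm above the table.
- cup_center (a point): Slim straight steel blade cup, upright, 57 mm across outside, 78 mm high, wall 3 mm, floor 4 mm, a small blade at its bottom, about 120 g; the point is on its axis, half-way up (39 mm above its underside). Seated in the bowl in the base, its rim is 142 mm above the table, 19 mm above the bowl's rim.
- lid_grip (a point): Centre of the black grip bar on top of the deep white lid, on the lid's axis, 79 mm above the skirt's lower edge, on which the lid stands. Bar 64 mm long (along the lid's x axis), 14 mm wide, 66 to 92 mm above the skirt's edge. Lid 170 g; a half turn gives the same lid. Seated on the base, this point is 166 mm above the table, with 3 mm of play upwards.
- lid_foot (a point): Point on the lid's axis level with its skirt's lower edge. Skirt 108 mm across outside, 100 mm inside, 60 mm deep inside. Two lugs at its foot on the lid's +x and -x sides (in line with the bar), each 14 mm wide, out to 119 mm across, 1 to 8 mm above the edge; an orange pointer stripe runs up the skirt over each lug.
- mug_center (a point): White ceramic mug, 80 mm across, 95 mm high, with a handle on its +y side out to 77 mm from its axis; bystander. The point is on its axis, half-way up.
- coaster: Green glass coaster, 96 mm across, 7 mm thick, lying flat; bystander. Origin: centre of its underside.
- opener_mid (a point): Stainless bottle opener, flat bar along its x axis, about 160 mm by 26 mm (42 mm at its ring), 5 mm thick; bystander. The point is its middle.
- swatter_mid (a point): Green plastic fly swatter lying flat, 375 mm long along its x axis, head 110 by 100 mm at +x, 9 mm thick handle; bystander. The point is on its handle, 210 mm from the far end of its head.
- scoop_bowl (a point): Small steel coffee scoop, bowl 42 mm across and 22 mm high, handle to 109 mm on its -x side; bystander. The point is the centre of its bowl.
- bean_tin_center (a point): Closed terracotta-coloured bean tin with a wooden lid, 94 mm across, 135 mm high; bystander. The point is its centre.
Mind the look-alikes: they are no part of the job. Leave any pink or yellow look-alike of the part that bears cup_center alone.

How it is judged:
By the outcome, as a careful person would: the job done as asked, in the order asked, and still so for the second after the job is handed in, while the arm keeps its last pose, push and grip.
It also fails if it takes over 72 s, if anything falls off the work surface, if the arm or the gripper's body presses on something with over 40 N, if the wrist force passes 120 N, or if a joint passes its speed limit or range.

## Robot

A 6-joint arm with a two-finger parallel gripper is mounted at the origin on the work surface. World frame = base frame: x ahead of the robot, y to its left, z up, the work surface at z = 0. Lengths are in mm, angles in degrees, forces in N, time in s.
With the tool pointing down it reaches from about 350 to 850 mm from the base axis. Payload 8.1 kg.
Tool frame: the origin (TCP) lies between the finger pads; the fingertips stand 22 mm ahead of it and the grasp point (between the pads) lies 3 mm ahead of it; z points along the fingers, y is the direction in which the jaws open and shut (so a half turn about z gives the same grasp; the last joint's range is limited). The gripper opens to 85 mm and grips with 20 to 120 N. Pads are 22 mm wide; open, the fingers measure 114 mm over their backs; the gripper's body (76 mm by 85 mm) begins 54 mm behind the grasp point. The pads swing forward as they close: fully open they stand 13 mm farther back than shut.
Start: joints at [-69.408, 7.471, 85.268, -0, 87.261, -4.893], TCP at [258.186, -541.614, 253.292] pointing down, gripper open.
Joint ranges: [-169.43, 169.43], [-51.17, 129.36], [1.28, 143.12], [-76.62, 256.62], [0, 156.53], [-152.29, 152.29]. Speed limits (degrees/s): [136.94, 136.94, 159.86, 180, 180, 180].

## Interface

Orientations are given as [roll, pitch, yaw] about the fixed x, y, z axes, in that order (R = Rz(yaw) Ry(pitch) Rx(roll)).
In Python, from bench import r gives the robot as it stands.
- The arm moves only by the tool drive_tool, never from a script. Its argument "moves" is a list of rows, each a list of 2 entries, a list of its own where there are three numbers: the shift along the world's x, y, z in mm, then the turn about the world's z in degrees. A call has exactly 8 rows; each row is the pose to reach, as a shift and turn from the pose commanded when the call began; what a row does not reach only later rows make up. A row lasts 1/12 s, in which the tool goes at most 41.7 mm and 7.16 degrees, less where a joint would pass 70% of its speed; a pose out of reach is approached as far as the arm can. A call with a gripper value outside its range is refused whole. "fingers" is the finger opening in mm, from 0 to 85.4, set as the call begins (left out, the last holds). The fingers move at their own pace and stop on an object; "squeeze" is the grip in N (left out, the last holds). Time passes only in rows, so rows that repeat a pose let the fingers close, or fill a call up. It gives the time, the measured TCP pose, the force and the opening at its end, in the units of the state.
- r.sense(): the state, without advancing time (a new reading comes with each control period).
- r.snapshot(name): name is "side" or "top"; returns a dict with "pixels" (384x512x3 uint8, red, green, blue), "camera_matrix" (3x3 intrinsics, pixels), "xyz" and "orientation" of the camera in the world. Camera axes: x right, y down, z forward; pixel columns grow to the right and rows downward; lengths in mm; the calibration is good to about 2 mm. A picture is of the moment at which its call begins. There is no depth.
- r.hand_in(): hands the job in, once; it reports no verdict.
The state is a dict: "time": time; "joint_pos": joint angles; "qd": joint speeds; "joint_efforts": joint torques, N m; "tool_pos": TCP position; "tcp_rot": TCP orientation; "ft_force": force on the tool from outside, world axes, zero at the start; "wrist_torque": the same for the moment, N m; "finger_gap": finger opening in mm.
Only numpy, scipy, OpenCV 4.12 (cv2) and the standard library are available. Lean on these libraries where they do the work, as an engineer would, in place of code of your own. Each camera call takes 0.05 s, during which the arm holds its last target.

## Working session

There is one attempt and no reset: what is moved stays moved. The work goes in short steps, Python scripts to look and compute and a tool call to move; the robot and the scene stay as the last step left them, time stands still between calls to the robot, and variables do not carry over. Pictures are saved under pics/ and viewed, and the job is handed in when it is done.

Besides the shell and the picture viewer there is one more tool, called after ">>>" as name(argument=value, ...), one argument or row to a line, values as JSON. drive_tool: Moves the arm, as the interface text tells. Its arguments: {"type":"object","properties":{"moves":{"type":"array","items":{"type":"array"}},"fingers":{"type":"number"},"squeeze":{"type":"number"}},"required":["moves"]}

```bash
mkdir -p pics; ls
cat > h.py <<'E'
import numpy as np, cv2
from bench import r
def snap(n,f):
    s=r.snapshot(n); cv2.imwrite(f,cv2.cvtColor(np.asarray(s["pixels"]),cv2.COLOR_RGB2BGR)); return s
E
python3 - <<'E'
from h import *
import pickle
print(r.sense())
for n in("side","top"):
    s=snap(n,f"pics/{n}0.png"); print(n,s["camera_matrix"],s["xyz"],s["orientation"]); pickle.dump(s,open(f"{n}0.pkl","wb"))
E
```

```text
pics
{'time': 0.0, 'joint_pos': array([-6.94081566e+01,  7.51386363e+00,  8.53304415e+01, -5.99923002e-04,
        8.72615986e+01, -4.89271312e+00]), 'qd': array([ 0.06052843,  0.00040694,  0.01333617, -0.08092394, -0.04365681,
        0.05270967]), 'joint_efforts': array([ 2.90103917e-04, -5.69406724e+01, -5.00549948e+01, -3.53184532e-05,
        1.46006458e-02,  1.92342270e-05]), 'tool_pos': array([ 257.99864853, -541.12613623,  252.24623214]), 'tcp_rot': array([-1.79894431e+02, -8.43553789e-03,  2.54845779e+01]), 'ft_force': array([0.04851177, 0.1717578 , 0.08899011]), 'wrist_torque': array([0.05077045, 0.05698012, 0.008653  ]), 'finger_gap': 85.38997973126264}
side [[449.34879579   0.         252.70542548]
 [  0.         449.34879579 192.03590579]
 [  0.           0.           1.        ]] [ 364.3142665   756.79653713 1168.33512353] [-139.38333789    0.51324761 -167.9692187 ]
top [[461.24647979   0.         261.36233477]
 [  0.         461.24647979 194.39663673]
 [  0.           0.           1.        ]] [ 392.1824189  -132.05858043 1252.77506202] [-171.93894543    0.4275433   -89.39020238]
```

View pics/side0.png

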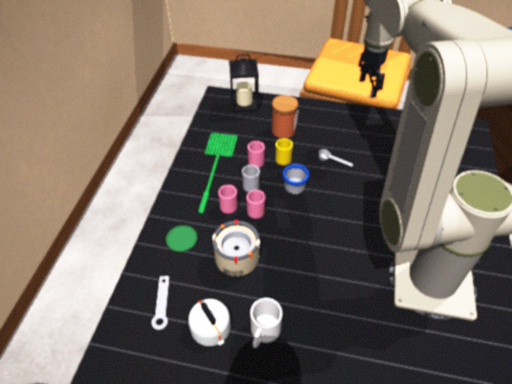

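View pics/top0.png

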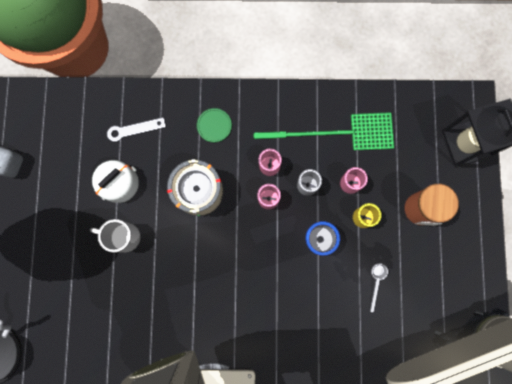

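Run:
```python
import cv2
a=cv2.imread('pics/top0.png'); b=cv2.imread('pics/side0.png')
cv2.imwrite('pics/c1.png',cv2.resize(a[135:265,240:400],None,fx=5,fy=4.6,interpolation=cv2.INTER_CUBIC)[:600])
cv2.imwrite('pics/c2.png',cv2.resize(a[145:260,80:240],None,fx=5,fy=5,interpolation=cv2.INTER_CUBIC)[:600])
cv2.imwrite('pics/c3.png',cv2.resize(b[205:355,160:310],None,fx=4,fy=4,interpolation=cv2.INTER_CUBIC)[:600])
cv2.imwrite('pics/c4.png',cv2.resize(b[120:230,190:330],None,fx=5,fy=5,interpolation=cv2.INTER_CUBIC)[:600])
```

```text
(no output)
```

View pics/c1.png

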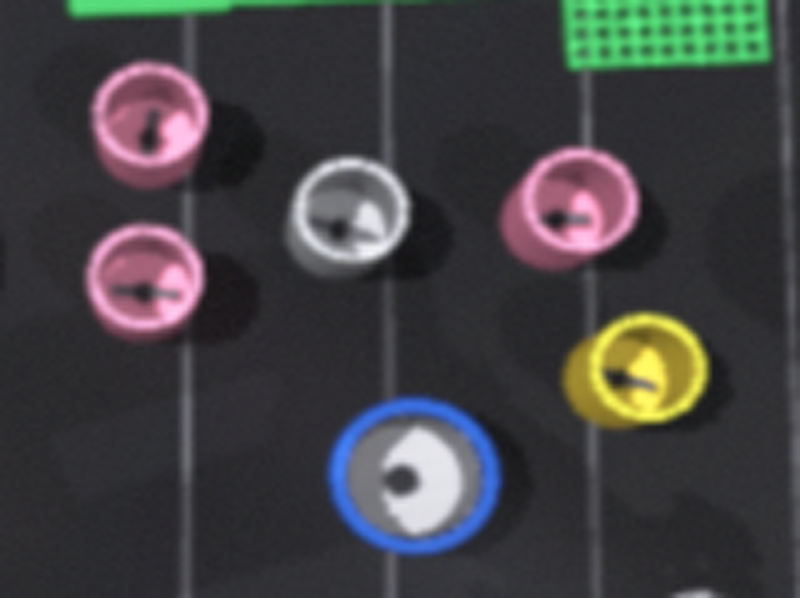

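View pics/c2.png

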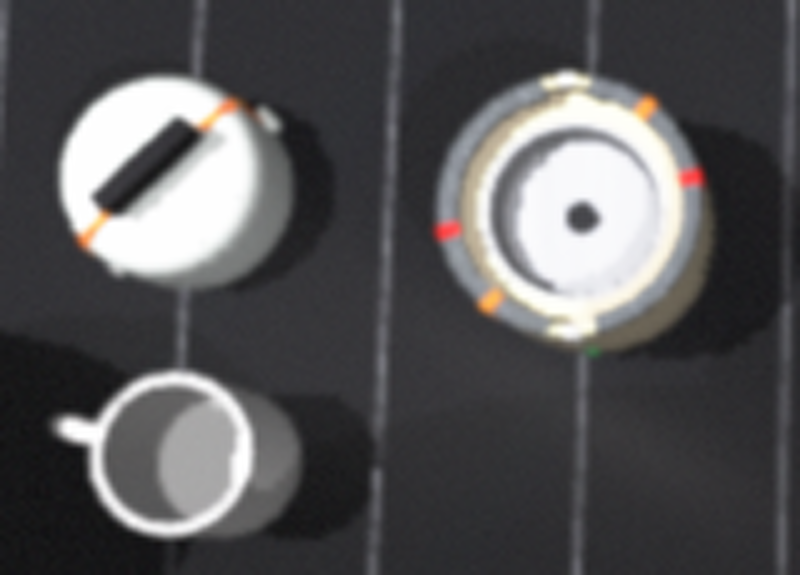

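View pics/c3.png

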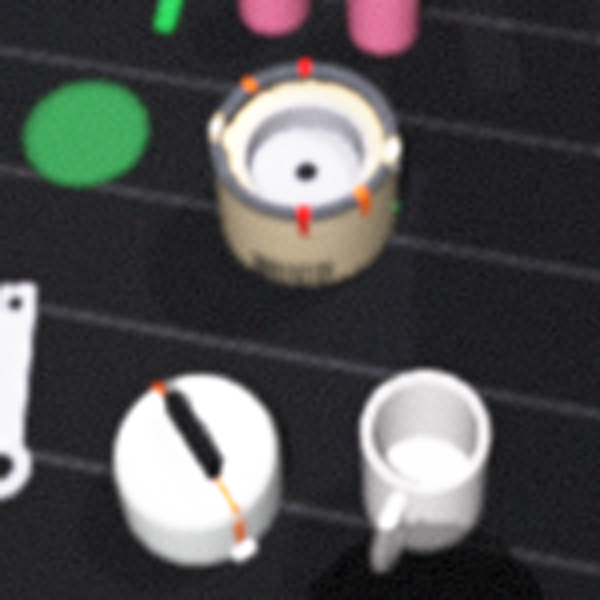

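View pics/c4.png

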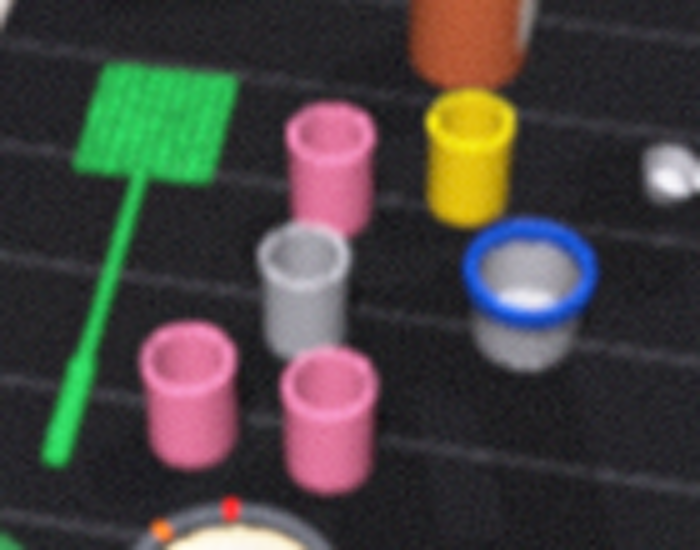

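```bash
cat >> h.py <<'E'
from scipy.spatial.transform import Rotation as Ro
import pickle
class Cam:
    def __init__(s,d):
        s.K=np.array(d["camera_matrix"]); s.c=np.array(d["xyz"]); s.R=Ro.from_euler('xyz',d["orientation"],degrees=True).as_matrix(); s.im=np.asarray(d["pixels"])
    def ray(s,p):
        v=s.R@np.linalg.inv(s.K)@np.array([p[0],p[1],1.]); return v/np.linalg.norm(v)
    def plane(s,p,z):
        v=s.ray(p); return s.c+v*(z-s.c[2])/v[2]
    def proj(s,X):
        q=s.K@(s.R.T@(np.asarray(X,float)-s.c)); return q[:2]/q[2]
    def hsv(s): return cv2.cvtColor(s.im,cv2.COLOR_RGB2HSV)
def tri(a,pa,b,pb):
    u,v=a.ray(pa),b.ray(pb); M=np.c_[u,-v]; t=np.linalg.lstsq(M,b.c-a.c,rcond=None)[0]
    A=a.c+u*t[0];B=b.c+v*t[1]; return (A+B)/2,np.linalg.norm(A-B)
def mask(c,lo,hi,box):
    m=cv2.inRange(c.hsv(),np.array(lo),np.array(hi)); o=np.zeros_like(m); x0,y0,x1,y1=box; o[y0:y1,x0:x1]=m[y0:y1,x0:x1]; return o
def blobs(m,mn=3):
    n,l,st,ce=cv2.connectedComponentsWithStats(m); return [(ce[i].round(2).tolist(),int(st[i,4])) for i in range(1,n) if st[i,4]>=mn]
def load(): return Cam(pickle.load(open('top0.pkl','rb'))),Cam(pickle.load(open('side0.pkl','rb')))
np.set_printoptions(precision=1,suppress=True)
E
python3 - <<'E'
from h import *
T,S=load()
# bowl
mt=mask(T,(105,120,80),(125,255,255),(290,210,350,265)); ms=mask(S,(105,120,80),(125,255,255),(270,155,320,205))
def holes(m):
    cs,h=cv2.findContours(m,cv2.RETR_CCOMP,cv2.CHAIN_APPROX_NONE)
    return [(cv2.fitEllipse(c),h[0][i][3]) for i,c in enumerate(cs) if len(c)>12]
for n,m in(("T",mt),("S",ms)):
    for e in holes(m): print(n,e)
# base marks
for n,C,b in(("T",T,(165,155,228,220)),("S",S,(208,215,265,265))):
    print(n,"orange",blobs(mask(C,(6,150,120),(18,255,255),b),2),"red",blobs(mask(C,(0,160,120),(5,255,255),b),2)+blobs(mask(C,(172,160,120),(180,255,255),b),2))
# lid
for n,C,b in(("T",T,(85,150,145,210)),("S",S,(180,290,235,350))):
    print(n,"orange",blobs(mask(C,(3,90,100),(20,255,255),b),2),"black",blobs(mask(C,(0,0,0),(180,255,60),b),10))
E
```

```text
T (((322.3905029296875, 238.0111846923828), (34.09211349487305, 34.898128509521484), 117.37255096435547), np.int32(-1))
T (((322.30426025390625, 238.12860107421875), (27.84821891784668, 28.09370231628418), 116.3848648071289), np.int32(0))
S (((295.6435546875, 174.0410919189453), (22.106767654418945, 27.15406036376953), 92.49168395996094), np.int32(-1))
S (((295.4696350097656, 174.45159912109375), (14.991004943847656, 20.549257278442383), 93.96471405029297), np.int32(0))
T orange [([209.11, 165.56], 9), ([177.5, 205.0], 6)] red [([219.0, 179.86], 7), ([168.43, 191.14], 7), ([168.5, 190.0], 2)]
S orange [([221.82, 225.45], 11), ([250.67, 254.67], 15)] red [([235.5, 220.0], 2), ([235.5, 223.0], 2), ([235.44, 260.22], 9), ([235.88, 220.62], 8), ([235.25, 257.5], 4)]
T orange [([123.89, 167.0], 18), ([97.82, 190.82], 17)] black [([95.83, 177.79], 970), ([135.27, 178.45], 873), ([110.29, 177.92], 83)]
S orange [([199.42, 301.42], 12), ([215.5, 327.0], 4), ([218.0, 331.25], 4), ([219.5, 337.0], 10)] black [([204.89, 301.95], 860), ([229.32, 290.6], 25), ([208.04, 313.3], 79), ([201.58, 340.75], 596)]
```

Run:
```python
from h import *
T,S=load()
print("bowl rim tri",tri(T,(322.35,238.05),S,(295.6,173.7)),"top@63",T.plane((322.35,238.05),63),"side@63",S.plane((295.6,173.7),63))
for nm,a,b in(("orange far",(209.11,165.56),(221.82,225.45)),("orange near",(177.5,205.),(250.67,254.)),("red R",(219.,179.86),(235.8,221)),("red L",(168.43,191),(235.4,259.))):
    print(nm,tri(T,a,S,b),"T",T.plane(a,105),"S",S.plane(b,105))
for nm,a,b in(("bar",(110.29,177.92),(208.04,313.3)),):
    print(nm,tri(T,a,S,b),T.plane(a,92),S.plane(b,92))
# bar axis in T and S
for n,C,b in(("T",T,(101,165,120,190)),("S",S,(198,300,218,328))):
    m=mask(C,(0,0,0),(180,255,70),b); k,l,st,ce=cv2.connectedComponentsWithStats(m); i=1+np.argmax(st[1:,4])
    ys,xs=np.nonzero(l==i); P=np.array([C.plane((x,y),92)[:2] for x,y in zip(xs,ys)]); mu=P.mean(0); w,v=np.linalg.eigh(np.cov((P-mu).T)); d=v[:,1]
    q=(P-mu)@d; print(n,mu,"yaw",np.degrees(np.arctan2(d[1],d[0]))%180,"len",np.ptp(q),"wid",np.ptp((P-mu)@v[:,0]))
# cup rim : dump gray
g=cv2.cvtColor(T.im,cv2.COLOR_RGB2GRAY)
m=((g>75)*255).astype(np.uint8); o=np.zeros_like(m); o[160:205,290:332]=m[160:205,290:332]
g2=cv2.cvtColor(S.im,cv2.COLOR_RGB2GRAY)
print(g[165:200,294:328]); 
print(g2[162:194,238:266])
```

```text
bowl rim tri (array([ 448.4, -279.7,   59.6]), np.float64(1.2413425861307674)) top@63 [ 448.9 -279.2   63. ] side@63 [ 447.5 -276.5   63. ]
orange far (array([626.3,  11.5, 105.4]), np.float64(1.7101569464317807)) T [627.3  11.6 105. ] S [625.6  11.3 105. ]
orange near (array([524.2,  88.7, 102.2]), np.float64(3.804286213811487)) T [525.8  88.3 105. ] S [521.8  90.6 105. ]
red R (array([590.3, -14.2, 103.2]), np.float64(1.4507892806685982)) T [590.7 -14.3 105. ] S [589.2 -12.8 105. ]
red L (array([560.9, 113.1, 101.8]), np.float64(1.1598328996901455)) T [561.  112.5 105. ] S [559.8 115.1 105. ]
bar (array([597.7, 271.8,  74. ]), np.float64(1.7051263945555613)) [595.4 265.7  92. ] [593.  279.8  92. ]
T [595.6 267.5] yaw 134.9225711763174 len 57.225799071319635 wid 14.064489426363716
S [592.6 279.8] yaw 134.27036071184625 len 61.0843289897189 wid 10.371276640891857
[[43 42 42 ... 45 46 44]
 [43 42 41 ... 46 46 44]
 [42 42 42 ... 45 45 43]
 ...
 [43 42 42 ... 41 42 44]
 [43 44 45 ... 40 42 44]
 [45 45 44 ... 40 43 45]]
[[ 38  34  34  38  35  34  36  34  30  47  72 111 134 140 151 151 15
[... 2976 characters left out ...]
 36  31  26  34  42  78 112 141 152 159 154 158 157 158 156 159 156 153
  134 115  79  57  31  29  28  24  29  32]
 [ 36  29  32  32  37  61  92 133 148 155 158 159 164 163 167 171 172 170
  160 133 113  92  62  44  34  30  32  34]
 [ 41  31  24  30  28  40  68 104 125 138 151 167 179 179 179 178 181 183
  176 161 156 141 112  87  60  37  32  28]
 [ 41  26  32  33  28  33  45  64  90 113 137 167 178 177 169 167 168 170
  170 170 169 168 154 142 115  79  44  30]
 [ 40  30  30  27  30  29  35  43  56  88 134 164 171 150 143 153 157 157
  157 160 159 162 164 170 162 123  64  33]
 [ 28  32  27  31  28  29  30  35  54 101 148 155 142 137 134 142 150 155
  157 154 155 155 155 165 173 147  86  46]]
```

Run:
```python
from h import *
T,S=load()
# cup rim: bright low-sat ring, HoughCircles on upscaled crop
g=cv2.cvtColor(T.im,cv2.COLOR_RGB2GRAY); k=8
def hough(C,x0,y0,x1,y1,r0,r1):
    g=cv2.cvtColor(C.im,cv2.COLOR_RGB2GRAY)[y0:y1,x0:x1]; G=cv2.GaussianBlur(cv2.resize(g,None,fx=k,fy=k,interpolation=cv2.INTER_CUBIC),(9,9),0)
    c=cv2.HoughCircles(G,cv2.HOUGH_GRADIENT,1,20,param1=80,param2=20,minRadius=int(r0*k),maxRadius=int(r1*k))
    return [( x0+(a+.5)/k-.5, y0+(b+.5)/k-.5, rr/k) for a,b,rr in c[0][:3]] if c is not None else None
print("cup",hough(T,290,160,335,205,9,13))
print("lid",hough(T,85,150,148,212,17,23))
print("base",hough(T,160,150,235,222,22,30))
print("cup tri",tri(T,(309.8,180.5),S,(250.4,171)))
for p in((309.8,180.5),): print(T.plane(p,78),S.plane((250.4,171),78))
for nm,p,z in(("pink1",(269.5,160),78),("pink2",(268.5,195),78),("pink3",(355,178),78),("yel",(369,213),78),("scoop",(380,271),20),("mug",(117,236),95),("tin",(440,203),135)): print(nm,T.plane(p,z))
print("lid top disc (600/..)",[T.plane(h[:2],66) for h in hough(T,85,150,148,212,17,23)])
```

```text
cup [(np.float32(309.625), np.float32(180.5), np.float32(11.65))]
lid [(np.float32(112.0), np.float32(180.25), np.float32(20.275)), (np.float32(109.5), np.float32(180.5), np.float32(18.25)), (np.float32(111.375), np.float32(177.25), np.float32(17.3125))]
base None
cup tri (array([ 596.1, -246.4,   75.9]), np.float64(0.2670530933310847))
[ 595.9 -246.2   78. ] [ 595.5 -244.5   78. ]
pink1 [ 649.  -141.7   78. ]
pink2 [ 557.1 -139.9   78. ]
pink3 [ 603.5 -362.8   78. ]
yel [ 513.1 -396.9   78. ]
scoop [ 366.  -435.5   20. ]
mug [447.2 239.4  95. ]
tin [ 533.4 -557.1  135. ]
lid top disc (600/..) [array([593.8, 269.8,  66. ]), array([593.1, 276.3,  66. ]), array([601.7, 271.9,  66. ])]
```

>>> drive_tool(
  moves=[
    [[20, 35, 0], 7],
    [[40, 70, 0], 14],
    [[60, 105, -10], 21],
    [[80, 140, -30], 28],
    [[100, 175, -50], 35],
    [[120, 210, -70], 42],
    [[140, 240, -90], 49],
    [[151, 262, -103], 56],
  ],
  fingers=34,
  squeeze=60,
)

```text
time: 0.77
tool_pos: [409.7, -277.4, 148.9]
tcp_rot: [-180.0, -0.0, 81.8]
ft_force: [0.2, -0.5, 0.3]
finger_gap: 33.8
```

>>> drive_tool(
  moves=[
    [[0, 1, -10], 5],
    [[0, 1, -25], 8.5],
    [[0, 1, -40], 8.5],
    [[0, 1, -48], 8.5],
    [[0, 1, -48], 8.5],
    [[0, 1, -48], 8.5],
    [[0, 1, -48], 8.5],
    [[0, 1, -48], 8.5],
  ],
)

```text
time: 1.43
tool_pos: [409.7, -279.3, 103.4]
tcp_rot: [179.9, 0.1, 89.9]
ft_force: [-0.3, -0.2, -0.1]
finger_gap: 33.9
```

Run:
```python
from h import *
s=r.sense(); print(s['tool_pos'],s['tcp_rot'])
t=snap("top","pics/t1.png"); d=snap("side","pics/s1.png")
a=cv2.imread("pics/t1.png")[190:290,270:380]; b=cv2.imread("pics/s1.png")[120:220,240:350]
cv2.imwrite("pics/v1.png",cv2.resize(np.hstack([a,b]),None,fx=3.6,fy=5,interpolation=cv2.INTER_CUBIC))
```

```text
[ 409.7 -279.3  103.4] [179.9   0.1  89.9]
```

View pics/v1.png

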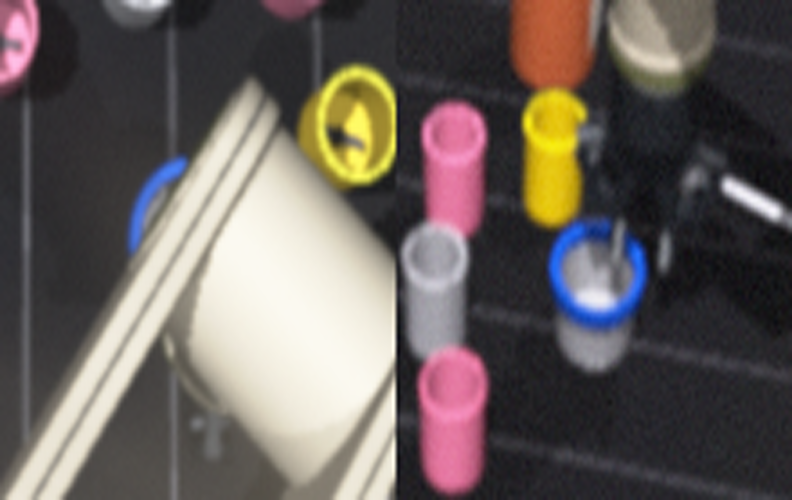

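The side view shows one finger over the bowl's inside (about 619,255 in the picture) and one outside it, at right. I'll go down and pinch.

>>> drive_tool(
  moves=[
    [[0, 0, -8], 0],
    [[0, 0, -16], 0],
    [[0, 0, -24], 0],
    [[0, 0, -31], 0],
    [[0, 0, -31], 0],
    [[0, 0, -31], 0],
    [[0, 0, -31], 0],
    [[0, 0, -31], 0],
  ],
)

```text
time: 2.2
tool_pos: [409.4, -278.8, 71.7]
tcp_rot: [180.0, 0.0, 90.0]
ft_force: [0.4, -0.4, -0.3]
finger_gap: 34.0
```

>>> drive_tool(
  moves=[
    [[0, 0, 0], 0],
    [[0, 0, 0], 0],
    [[0, 0, 0], 0],
    [[0, 0, 0], 0],
    [[0, 0, 0], 0],
    [[0, 0, 0], 0],
    [[0, 0, 0], 0],
    [[0, 0, 0], 0],
  ],
  fingers=0,
  squeeze=60,
)

```text
time: 2.87
tool_pos: [409.6, -279.0, 71.9]
tcp_rot: [180.0, 0.0, 90.0]
ft_force: [-0.2, -0.0, 6.2]
finger_gap: 7.1
```

>>> drive_tool(
  moves=[
    [[0, 0, 5], 0],
    [[0, 0, 15], 0],
    [[0, 0, 30], 0],
    [[0, 0, 50], 0],
    [[0, 0, 70], 0],
    [[0, 0, 90], 0],
    [[0, 0, 100], 0],
    [[0, 0, 100], 0],
  ],
)

```text
time: 3.53
tool_pos: [410.5, -279.6, 174.5]
tcp_rot: [179.8, 0.2, 90.0]
ft_force: [0.3, -0.2, -0.5]
finger_gap: 7.1
```

Run:
```python
from h import *
s=r.sense(); print(s['tool_pos'],s['tcp_rot'],s['finger_gap'],s['ft_force'])
d=snap("side","pics/s2.png")
b=cv2.imread("pics/s2.png")[90:220,220:350]
cv2.imwrite("pics/v2.png",cv2.resize(b,None,fx=4.5,fy=4.5,interpolation=cv2.INTER_CUBIC))
```

```text
[ 410.5 -279.6  174.5] [179.8   0.2  90. ] 7.149686434441564 [ 0.3 -0.2 -0.5]
```

View pics/v2.png

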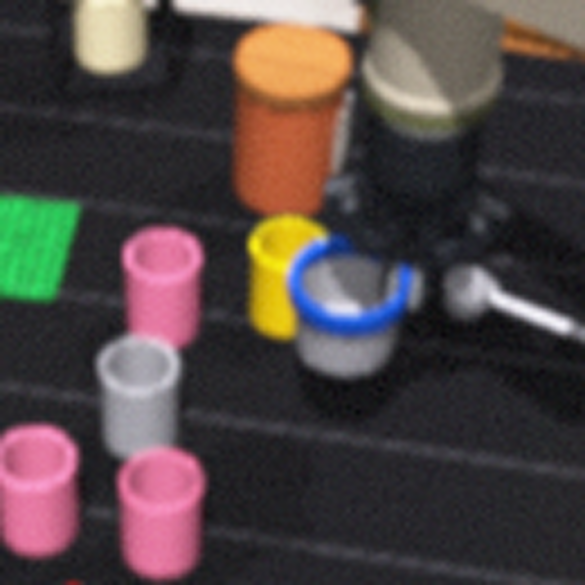

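>>> drive_tool(
  moves=[
    [[5, 12, 15], 0],
    [[15, 40, 25], 0],
    [[27, 72, 30], 0],
    [[40, 105, 30], 0],
    [[54, 140, 30], 0],
    [[68, 175, 30], 0],
    [[81, 210, 30], 0],
    [[94, 245, 30], 0],
  ],
)

```text
time: 4.25
tool_pos: [502.5, -31.6, 199.3]
tcp_rot: [-179.8, -0.0, 90.0]
ft_force: [1.5, -0.5, -2.0]
finger_gap: 6.8
```

>>> drive_tool(
  moves=[
    [[12, 30, 0], 0],
    [[22, 56, 0], 0],
    [[29, 75, 0], 0],
    [[32, 83, 0], 0],
    [[32, 83, 0], 0],
    [[32, 83, 0], 0],
    [[32, 83, 0], 0],
    [[32, 83, 0], 0],
  ],
)

```text
time: 4.92
tool_pos: [534.8, 48.1, 200.9]
tcp_rot: [-180.0, 0.0, 89.9]
ft_force: [0.2, 0.3, -0.8]
finger_gap: 7.3
```

Run:
```python
from h import *
s=r.sense(); print(s['tool_pos'],s['tcp_rot'],s['finger_gap'],s['ft_force'])
d=snap("side","pics/s3.png");t=snap("top","pics/t3.png")
b=cv2.imread("pics/s3.png")[170:290,180:300];a=cv2.imread("pics/t3.png")[140:260,140:260]
cv2.imwrite("pics/v3.png",cv2.resize(np.hstack([a,b]),None,fx=3.3,fy=4.5,interpolation=cv2.INTER_CUBIC))
S=Cam(d);T=Cam(t)
for C,b in((S,(180,150,300,290)),(T,(130,100,290,290))):
    cs,h=cv2.findContours(mask(C,(105,120,70),(125,255,255),b),cv2.RETR_EXTERNAL,cv2.CHAIN_APPROX_NONE)
    print([(cv2.fitEllipse(c)) for c in cs if len(c)>15])
```

```text
[534.8  48.1 200.9] [-180.     0.    89.9] 7.3367022927606 [ 0.2  0.3 -0.8]
[((234.49899291992188, 222.5299530029297), (25.236146926879883, 30.28567886352539), 93.32591247558594)]
[((192.02781677246094, 180.2157440185547), (26.544071197509766, 30.811328887939453), 171.29144287109375)]
```

View pics/v3.png

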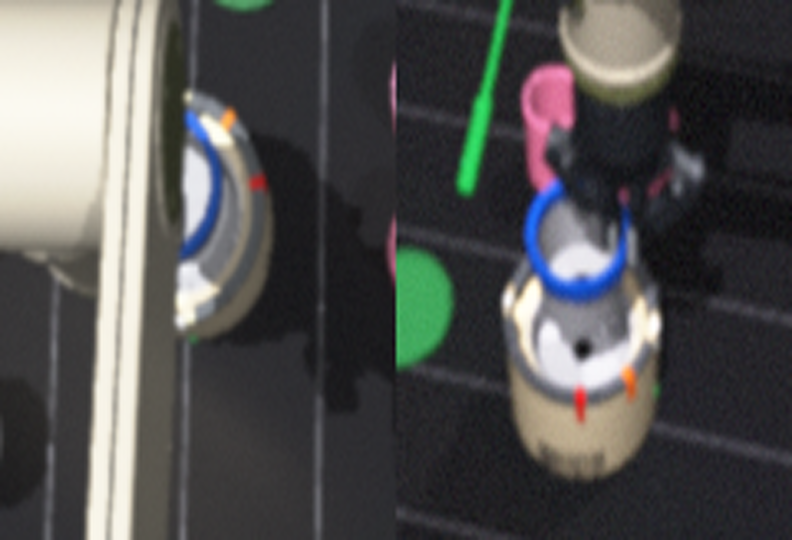

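Run:
```python
from h import *
T,S=load()
for z in(188,192,196): print(S.plane((234.5,222.2),z))
```

```text
[574.1  51.9 188. ]
[573.3  54.8 192. ]
[572.4  57.7 196. ]
```

>>> drive_tool(
  moves=[
    [[1, 1, -10], 0],
    [[1, 1, -20], 0],
    [[1, 1, -30], 0],
    [[1, 1, -40], 0],
    [[1, 1, -45], 0],
    [[1, 1, -45], 0],
    [[1, 1, -45], 0],
    [[1, 1, -45], 0],
  ],
)

```text
time: 5.68
tool_pos: [536.5, 50.4, 156.7]
tcp_rot: [180.0, -0.0, 90.0]
ft_force: [0.1, -0.5, -1.7]
finger_gap: 6.8
```

>>> drive_tool(
  moves=[
    [[0, 0, -4], 0],
    [[0, 0, -8], 0],
    [[0, 0, -12], 0],
    [[0, 0, -16], 0],
    [[0, 0, -19], 0],
    [[0, 0, -22], 0],
    [[0, 0, -22], 0],
    [[0, 0, -22], 0],
  ],
)

```text
time: 6.35
tool_pos: [536.0, 50.4, 134.0]
tcp_rot: [-180.0, -0.0, 90.0]
ft_force: [0.6, 0.3, -1.4]
finger_gap: 7.1
```

>>> drive_tool(
  moves=[
    [[0, 0, -1], 0],
    [[0, 0, -2], 0],
    [[0, 0, -3], 0],
    [[0, 0, -3], 0],
    [[0, 0, -3], 0],
    [[0, 0, -3], 0],
    [[0, 0, -3], 0],
    [[0, 0, -3], 0],
  ],
)

```text
time: 7.02
tool_pos: [536.4, 50.4, 131.9]
tcp_rot: [180.0, 0.0, 90.0]
ft_force: [-3.3, 1.0, 6.2]
finger_gap: 7.1
```

Contact at the expected height. Release to 34 mm and rise.

>>> drive_tool(
  moves=[
    [[0, 0, 0], 0],
    [[0, 0, 0], 0],
    [[0, 0, 0], 0],
    [[0, 0, 0], 0],
    [[0, 0, 0], 0],
    [[0, 0, 0], 0],
    [[0, 0, 8], 0],
    [[0, 0, 20], 0],
  ],
  fingers=30,
)

```text
time: 7.68
tool_pos: [535.2, 50.4, 150.6]
tcp_rot: [-179.8, 0.0, 90.0]
ft_force: [0.4, 0.2, 0.1]
finger_gap: 30.1
```

>>> drive_tool(
  moves=[
    [[0, 0, 20], 0],
    [[0, 0, 40], 0],
    [[3, -20, 55], 0],
    [[8, -50, 55], 0],
    [[15, -85, 55], 0],
    [[22, -120, 55], 0],
    [[30, -155, 55], 0],
    [[37, -190, 55], 0],
  ],
  fingers=82,
)

```text
time: 8.35
tool_pos: [573.8, -141.4, 208.2]
tcp_rot: [179.9, 0.0, 90.0]
ft_force: [0.7, -0.0, 0.1]
finger_gap: 82.1
```

Run:
```python
from h import *
s=r.sense(); print(s['tool_pos'],s['tcp_rot'],s['finger_gap'],s['ft_force'])
d=snap("side","pics/s4.png");t=snap("top","pics/t4.png"); pickle.dump(d,open('side4.pkl','wb'));pickle.dump(t,open('top4.pkl','wb'))
b=cv2.imread("pics/s4.png")[190:290,180:290];a=cv2.imread("pics/t4.png")[140:240,145:255]
cv2.imwrite("pics/v4.png",cv2.resize(np.hstack([a,b]),None,fx=3.6,fy=5,interpolation=cv2.INTER_CUBIC))
S=Cam(d);T=Cam(t)
for C,b in((S,(180,150,300,290)),(T,(130,100,270,230))):
    cs,h=cv2.findContours(mask(C,(105,120,70),(125,255,255),b),cv2.RETR_CCOMP,cv2.CHAIN_APPROX_NONE)
    for c in cs:
        if len(c)>15: e=cv2.fitEllipse(c); print(e, C.plane(e[0],123))
```

```text
[ 573.8 -141.4  208.2] [179.9   0.   90. ] 82.14332013486312 [ 0.7 -0.   0.1]
((235.1433563232422, 237.41993713378906), (27.78693389892578, 29.304468154907227), 92.58711242675781) [573.7  56.9 123. ]
((235.16433715820312, 237.47531127929688), (19.847423553466797, 24.675251007080078), 86.73236083984375) [573.6  57.  123. ]
((191.89486694335938, 184.7037353515625), (30.98943328857422, 32.101905822753906), 95.85330200195312) [574.8  50.9 123. ]
```

View pics/v4.png

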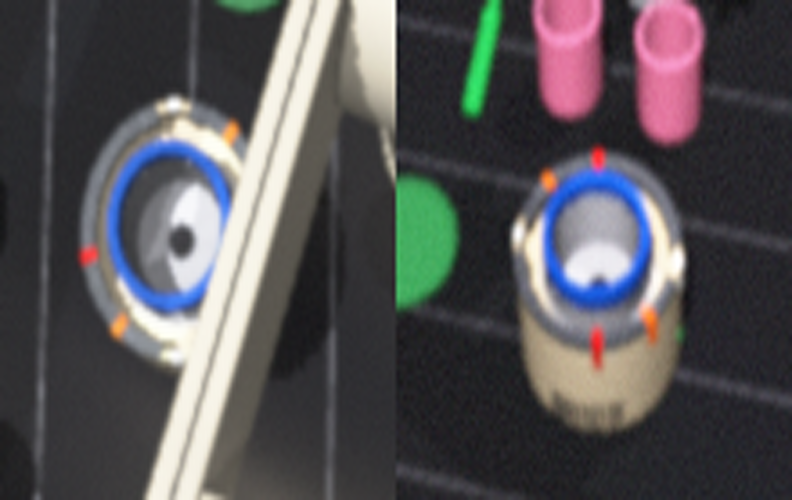

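>>> drive_tool(
  moves=[
    [[6, -30, 0], 0],
    [[14, -65, 0], 0],
    [[20, -92, -20], 0],
    [[23, -106, -45], 0],
    [[23, -106, -70], 0],
    [[23, -106, -75], 0],
    [[23, -106, -75], 0],
    [[23, -106, -75], 0],
  ],
)

```text
time: 9.12
tool_pos: [596.6, -244.9, 132.7]
tcp_rot: [180.0, 0.0, 90.0]
ft_force: [0.5, 0.5, 1.4]
finger_gap: 81.7
```

Run:
```python
from h import *
s=r.sense(); print(s['tool_pos'],s['tcp_rot'],s['finger_gap'],s['ft_force'])
d=snap("side","pics/s5.png");t=snap("top","pics/t5.png"); pickle.dump(d,open('side5.pkl','wb'));pickle.dump(t,open('top5.pkl','wb'))
b=cv2.imread("pics/s5.png")[110:210,195:305];a=cv2.imread("pics/t5.png")[140:240,145:255]
cv2.imwrite("pics/v5.png",cv2.resize(np.hstack([a,b]),None,fx=3.6,fy=5,interpolation=cv2.INTER_CUBIC))
S=Cam(d);T=Cam(t);E={}
for n,C,b in(("S",S,(180,200,300,290)),("T",T,(130,100,270,230))):
    cs,h=cv2.findContours(mask(C,(105,120,70),(125,255,255),b),cv2.RETR_CCOMP,cv2.CHAIN_APPROX_NONE)
    for c in cs:
        if len(c)>15: e=cv2.fitEllipse(c); E.setdefault(n,e[0]); print(e, C.plane(e[0],123))
print(tri(T,E["T"],S,E["S"]))
```

```text
[ 596.6 -244.9  132.7] [180.   0.  90.] 81.68883238770894 [0.5 0.5 1.4]
((235.1098175048828, 237.43118286132812), (27.81064224243164, 29.399654388427734), 94.43190002441406) [573.8  56.9 123. ]
((235.30369567871094, 237.4805908203125), (19.708545684814453, 24.905717849731445), 87.49005126953125) [573.2  57.  123. ]
((191.90093994140625, 184.72474670410156), (32.71699523925781, 34.14780044555664), 96.68854522705078) [574.7  50.9 123. ]
((192.31570434570312, 184.83131408691406), (28.31993865966797, 29.025802612304688), 89.62812042236328) [574.4  49.8 123. ]
(array([575.6,  52. , 115.7]), np.float64(0.6049317252767314))
```

View pics/v5.png

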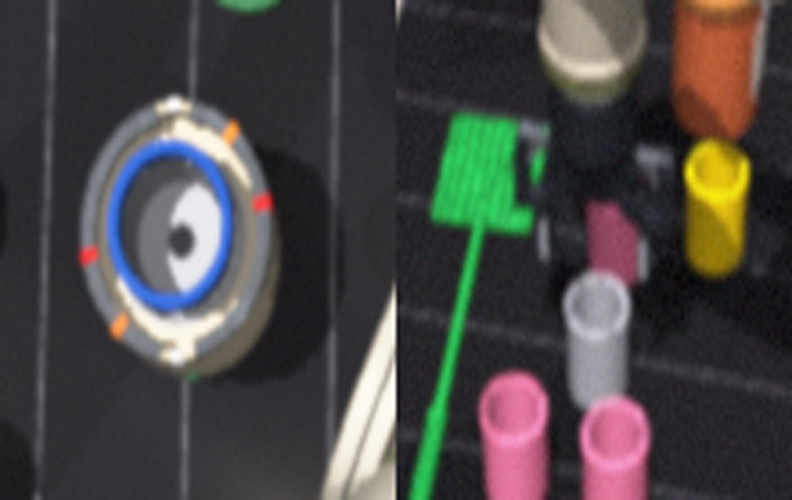

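>>> drive_tool(
  moves=[
    [[0, 0, -10], 0],
    [[0, 0, -22], 0],
    [[0, 0, -34], 0],
    [[0, 0, -44], 0],
    [[0, 0, -48], 0],
    [[0, 0, -48], 0],
    [[0, 0, -48], 0],
    [[0, 0, -48], 0],
  ],
)

```text
time: 9.88
tool_pos: [596.5, -245.8, 83.7]
tcp_rot: [180.0, 0.0, 90.0]
ft_force: [0.4, 0.0, 0.1]
finger_gap: 81.8
```

>>> drive_tool(
  moves=[
    [[0, 0, 0], 0],
    [[0, 0, 0], 0],
    [[0, 0, 0], 0],
    [[0, 0, 0], 0],
    [[0, 0, 0], 0],
    [[0, 0, 0], 0],
    [[0, 0, 0], 0],
    [[0, 0, 0], 0],
  ],
  fingers=48,
  squeeze=50,
)

```text
time: 10.55
tool_pos: [596.7, -246.0, 84.5]
tcp_rot: [179.9, 0.1, 90.0]
ft_force: [-0.5, 0.2, 6.1]
finger_gap: 55.5
```

Run:
```python
from h import *
s=r.sense(); print(s['tool_pos'],s['tcp_rot'],s['finger_gap'],s['ft_force'])
d=snap("side","pics/s6.png")
b=cv2.imread("pics/s6.png")[130:210,200:300]
cv2.imwrite("pics/v6.png",cv2.resize(b,None,fx=7,fy=7,interpolation=cv2.INTER_CUBIC))
```

```text
[ 596.7 -246.    84.5] [179.9   0.1  90. ] 55.51663586537513 [-0.5  0.2  6.1]
```

View pics/v6.png

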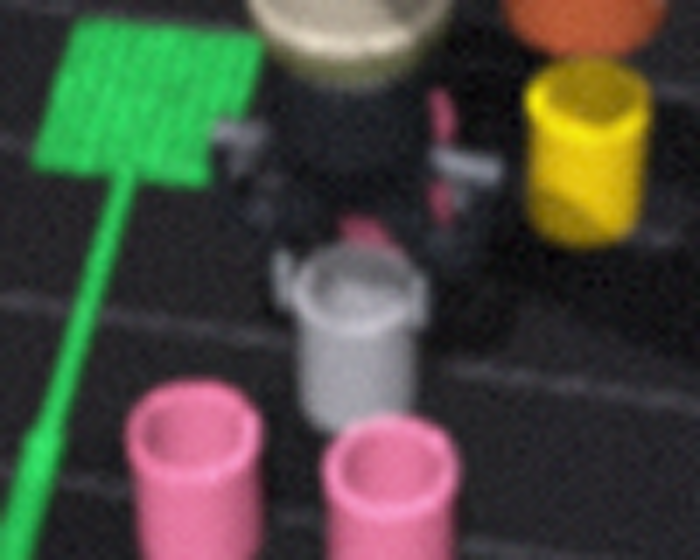

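>>> drive_tool(
  moves=[
    [[0, 0, 5], 0],
    [[0, 0, 20], 0],
    [[0, 0, 45], 0],
    [[0, 0, 75], 0],
    [[0, 5, 105], 0],
    [[-1, 18, 130], 0],
    [[-3, 45, 140], 0],
    [[-6, 80, 140], 0],
  ],
)

```text
time: 11.27
tool_pos: [591.8, -167.3, 227.9]
tcp_rot: [179.6, 0.2, 89.8]
ft_force: [1.3, 0.2, -0.9]
finger_gap: 55.0
```

>>> drive_tool(
  moves=[
    [[-3, 36, 0], 0],
    [[-5, 72, 0], 0],
    [[-8, 108, 0], 0],
    [[-10, 144, 0], 0],
    [[-13, 176, 0], 0],
    [[-14, 200, 0], 0],
    [[-15, 212, 0], 0],
    [[-15, 216, 0], 0],
  ],
)

```text
time: 11.93
tool_pos: [574.8, 52.4, 223.3]
tcp_rot: [-180.0, -0.0, 90.1]
ft_force: [0.2, -0.8, -1.3]
finger_gap: 55.9
```

>>> drive_tool(
  moves=[
    [[0, 0, 0], 0],
    [[0, 0, 0], 0],
    [[0, 0, -5], 0],
    [[0, 0, -10], 0],
    [[0, 0, -15], 0],
    [[0, 0, -20], 0],
    [[0, 0, -20], 0],
    [[0, 0, -20], 0],
  ],
)

```text
time: 12.6
tool_pos: [574.8, 50.1, 202.5]
tcp_rot: [-179.9, 0.0, 90.0]
ft_force: [0.4, -0.2, -1.0]
finger_gap: 55.5
```

Run:
```python
from h import *
s=r.sense(); print(s['tool_pos'],s['tcp_rot'],s['finger_gap'],s['ft_force'])
d=snap("side","pics/s7.png");t=snap("top","pics/t7.png")
b=cv2.imread("pics/s7.png")[170:270,180:290];a=cv2.imread("pics/t7.png")[140:240,145:255]
cv2.imwrite("pics/v7.png",cv2.resize(np.hstack([a,b]),None,fx=3.6,fy=5,interpolation=cv2.INTER_CUBIC))
```

```text
[574.8  50.1 202.5] [-179.9    0.    90. ] 55.48600981541984 [ 0.4 -0.2 -1. ]
```

View pics/v7.png

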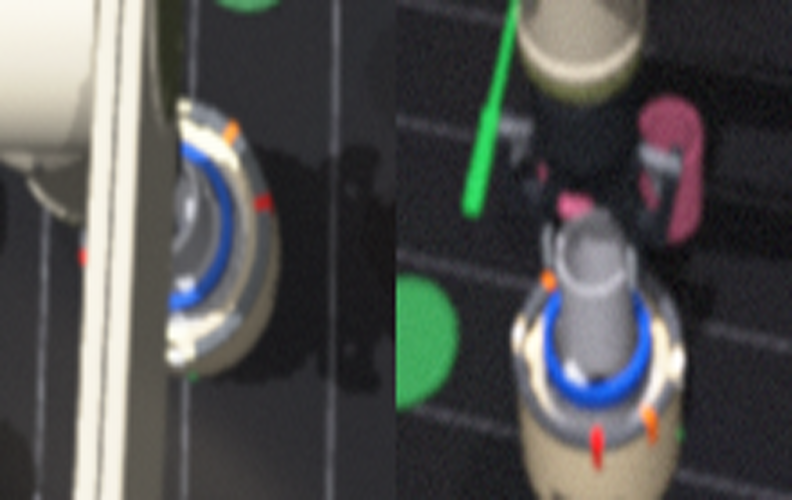

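>>> drive_tool(
  moves=[
    [[0, 0, -8], 0],
    [[0, 0, -16], 0],
    [[0, 0, -24], 0],
    [[0, 0, -32], 0],
    [[0, 0, -40], 0],
    [[0, 0, -46], 0],
    [[0, 0, -46], 0],
    [[0, 0, -46], 0],
  ],
)

```text
time: 13.37
tool_pos: [574.8, 50.4, 156.6]
tcp_rot: [-179.9, 0.0, 90.0]
ft_force: [-0.3, 0.1, 0.2]
finger_gap: 55.4
```

>>> drive_tool(
  moves=[
    [[0, 0, -3], 0],
    [[0, 0, -6], 0],
    [[0, 0, -8], 0],
    [[0, 0, -9], 0],
    [[0, 0, -10], 0],
    [[0, 0, -10], 0],
    [[0, 0, -10], 0],
    [[0, 0, -10], 0],
  ],
)

```text
time: 14.03
tool_pos: [575.4, 50.4, 148.5]
tcp_rot: [180.0, -0.0, 90.0]
ft_force: [-3.9, 0.1, 6.3]
finger_gap: 55.4
```

>>> drive_tool(
  moves=[
    [[0, 0, 0], 0],
    [[0, 0, 0], 0],
    [[0, 0, 0], 0],
    [[0, 0, 0], 0],
    [[0, 0, 5], 0],
    [[0, 0, 20], 0],
    [[0, 0, 40], 0],
    [[0, 0, 60], 0],
  ],
  fingers=75,
)

```text
time: 14.7
tool_pos: [574.7, 50.4, 207.6]
tcp_rot: [-179.9, -0.0, 90.0]
ft_force: [0.8, -0.6, 1.3]
finger_gap: 74.9
```

>>> drive_tool(
  moves=[
    [[1, 10, 0], 5],
    [[4, 40, 0], 11],
    [[8, 80, 0], 18],
    [[12, 120, 0], 25],
    [[15, 155, 0], 32],
    [[19, 190, 0], 39],
    [[22, 215, -10], 45],
    [[22, 222, -30], 45],
  ],
  fingers=46,
)

```text
time: 15.37
tool_pos: [598.7, 277.4, 180.7]
tcp_rot: [179.6, 0.1, 135.6]
ft_force: [0.3, 0.1, 0.0]
finger_gap: 46.2
```

>>> drive_tool(
  moves=[
    [[0, 0, -10], 0],
    [[0, 0, -20], 0],
    [[0, 0, -30], 0],
    [[0, 0, -36], 0],
    [[0, 0, -36], 0],
    [[0, 0, -36], 0],
    [[0, 0, -36], 0],
    [[0, 0, -36], 0],
  ],
)

```text
time: 16.03
tool_pos: [597.9, 272.2, 142.5]
tcp_rot: [179.9, 0.0, 135.0]
ft_force: [-0.8, 0.4, 0.4]
finger_gap: 45.6
```

Run:
```python
from h import *
s=r.sense(); print(s['tool_pos'],s['tcp_rot'],s['finger_gap'],s['ft_force'])
d=snap("side","pics/s8.png");t=snap("top","pics/t8.png"); pickle.dump(d,open('side8.pkl','wb'));pickle.dump(t,open('top8.pkl','wb'))
b=cv2.imread("pics/s8.png")[210:355,170:290];a=cv2.imread("pics/t8.png")[115:260,85:230]
cv2.imwrite("pics/v8.png",np.hstack([cv2.resize(x,(400,int(400*x.shape[0]/x.shape[1])),interpolation=cv2.INTER_CUBIC)[:400] for x in(a,b)]))
```

```text
[597.9 272.2 142.5] [179.9   0.  135. ] 45.61130150770931 [-0.8  0.4  0.4]
```

View pics/v8.png

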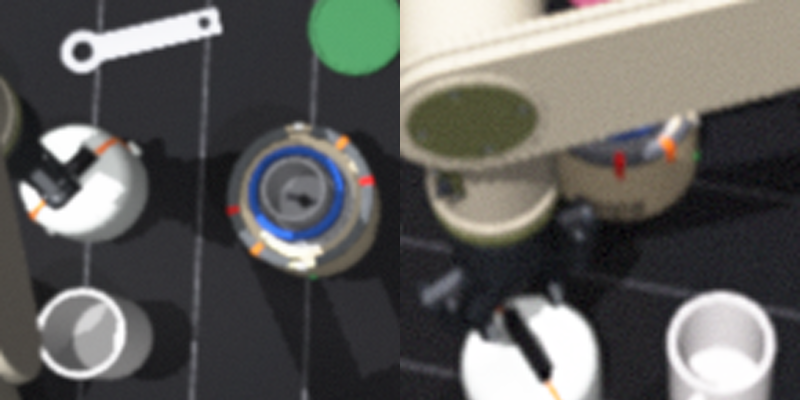

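>>> drive_tool(
  moves=[
    [[0, 0, -10], 0],
    [[0, 0, -22], 0],
    [[0, 0, -34], 0],
    [[0, 0, -44], 0],
    [[0, 0, -50], 0],
    [[0, 0, -50], 0],
    [[0, 0, -50], 0],
    [[0, 0, -50], 0],
  ],
)

```text
time: 16.8
tool_pos: [597.5, 272.5, 91.7]
tcp_rot: [180.0, 0.0, 135.0]
ft_force: [0.9, 0.2, -0.0]
finger_gap: 45.9
```

>>> drive_tool(
  moves=[
    [[0, 0, 0], 0],
    [[0, 0, 0], 0],
    [[0, 0, 0], 0],
    [[0, 0, 0], 0],
    [[0, 0, 0], 0],
    [[0, 0, 0], 0],
    [[0, 0, 0], 0],
    [[0, 0, 0], 0],
  ],
  fingers=0,
  squeeze=80,
)

```text
time: 17.47
tool_pos: [597.8, 272.6, 92.3]
tcp_rot: [179.9, 0.0, 135.0]
ft_force: [0.6, -0.4, 5.4]
finger_gap: 12.5
```

Run:
```python
from h import *
s=r.sense(); print(s['tool_pos'],s['tcp_rot'],s['finger_gap'],s['ft_force'],s['wrist_torque'])
d=snap("side","pics/s9.png");t=snap("top","pics/t9.png"); pickle.dump(d,open('side9.pkl','wb'));pickle.dump(t,open('top9.pkl','wb'))
b=cv2.imread("pics/s9.png")[255:355,170:270];a=cv2.imread("pics/t9.png")[140:220,80:160]
cv2.imwrite("pics/v9.png",np.hstack([cv2.resize(x,(400,400),interpolation=cv2.INTER_CUBIC) for x in(a,b)]))
```

```text
[597.8 272.6  92.3] [179.9   0.  135. ] 12.547450235793695 [ 0.6 -0.4  5.4] [ 0.  0. -0.]
```

View pics/v9.png

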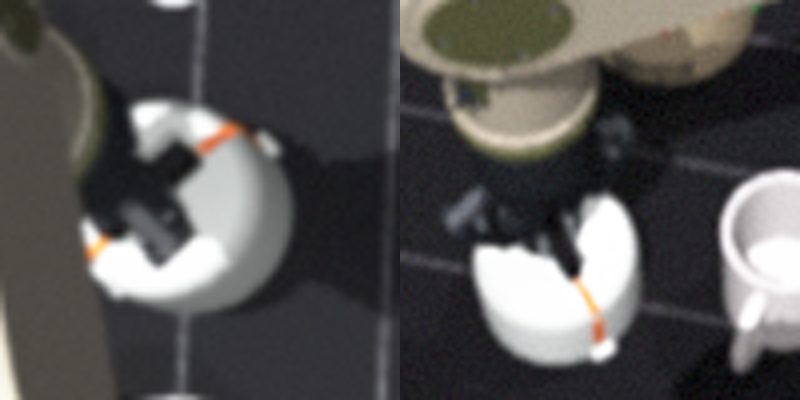

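>>> drive_tool(
  moves=[
    [[0, 0, 5], 0],
    [[0, 0, 20], 0],
    [[0, 0, 45], 0],
    [[0, 0, 75], 0],
    [[0, 0, 105], 0],
    [[0, 0, 135], 0],
    [[0, 0, 158], 0],
    [[0, -5, 168], 0],
  ],
)

```text
time: 18.23
tool_pos: [598.3, 268.5, 265.1]
tcp_rot: [179.7, 0.1, 135.0]
ft_force: [0.0, 0.8, -0.7]
finger_gap: 12.5
```

>>> drive_tool(
  moves=[
    [[-2, -20, 0], 5],
    [[-5, -50, 0], 11],
    [[-9, -85, 0], 18],
    [[-12, -120, 0], 25],
    [[-16, -155, 0], 32],
    [[-20, -190, 0], 39],
    [[-22, -210, 0], 45],
    [[-23, -217, 0], 47.9],
  ],
)

```text
time: 18.9
tool_pos: [573.1, 46.5, 258.6]
tcp_rot: [-179.9, -0.1, -177.0]
ft_force: [-0.1, 0.8, -1.9]
finger_gap: 12.4
```

>>> drive_tool(
  moves=[
    [[0, 0, 0], 0],
    [[0, 0, 0], 0],
    [[0, 0, 0], 0],
    [[0, 0, 0], 0],
    [[0, 0, 0], 0],
    [[0, 0, 0], 0],
    [[0, 0, 0], 0],
    [[0, 0, 0], 0],
  ],
)

```text
time: 19.57
tool_pos: [574.2, 50.8, 259.2]
tcp_rot: [-180.0, -0.0, -177.1]
ft_force: [-0.1, -0.8, -1.2]
finger_gap: 12.3
```

Run:
```python
from h import *
s=r.sense(); print(s['tool_pos'],s['tcp_rot'],s['finger_gap'],s['ft_force'],s['wrist_torque'])
d=snap("side","pics/s10.png");t=snap("top","pics/t10.png"); pickle.dump(d,open('side10.pkl','wb'));pickle.dump(t,open('top10.pkl','wb'))
b=cv2.imread("pics/s10.png")[180:290,180:290];a=cv2.imread("pics/t10.png")[130:240,140:250]
cv2.imwrite("pics/v10.png",np.hstack([cv2.resize(x,(400,400),interpolation=cv2.INTER_CUBIC) for x in(a,b)]))
```

```text
[574.2  50.8 259.2] [-180.    -0.  -177.1] 12.262548353171482 [-0.1 -0.8 -1.2] [-0. -0. -0.]
```

View pics/v10.png

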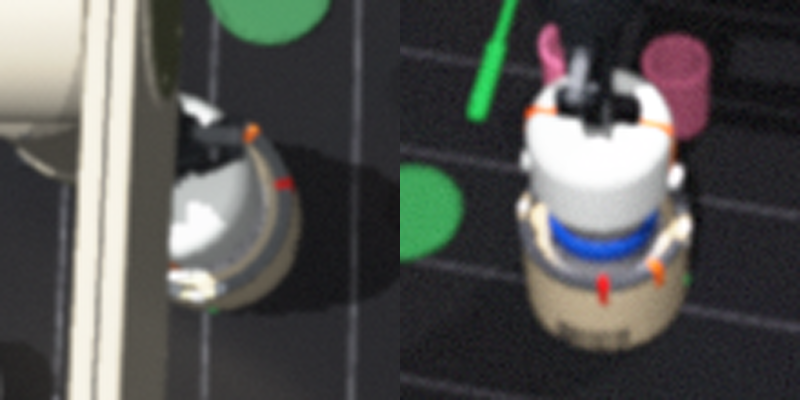

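```bash
cat > edge.py <<'E'
from h import *
def hd(C,p): v=C.ray(p); return np.arctan2(v[0],-v[1])   # heading from -y axis (side cam)
def axisx(C,L,R,y):  # x of axis at given y
    a=(np.median([hd(C,p) for p in L])+np.median([hd(C,p) for p in R]))/2
    return C.c[0]+np.tan(a)*(C.c[1]-y),
E
python3 - <<'E'
from edge import *
C=Cam(pickle.load(open('side10.pkl','rb')))
g=cv2.GaussianBlur(cv2.cvtColor(C.im,cv2.COLOR_RGB2GRAY),(3,3),0).astype(int)
for y in range(206,272,3): print(y,''.join('%4d'%v for v in g[y,206:222]),'  |',''.join('%4d'%v for v in g[y,246:266]))
E
```

```text
206   49  36  36  36  37  36  36  35  34  37  56 102 163 214 236 221   |  238 253 255 251 233 193 142 107  95  94  95  94  92  91  90  88  85  77  61  43
209   38  36  36  34  34  34  33  35  49  79 126 177 212 229 231 212   |  173 235 254 255 255 248 221 172 124  98  92  92  92  89  88  87  85  77  59  41
212   36  34  32  30  30  30  32  50  96 158 208 235 245 247 245 240   |  169 225 245 249 251 250 244 218 168 121  99  92  91  90  88  85  82  72  51  32
215   36  35  33  32  32  32  37  67 130 197 235 248 252 253 253 253   |  245 248 248 245 240 229 213 191 160 125 102  93  91  87  82  74  62  47  35  31
218   34  35  34  31  30  31  35  61 119 186 229 246 250 252 253 253   |  255 255 254 254 254 252 240 209 158 106  68  50  45  41  36  33  33  34  36  36
221   34  33  35  35  34  37  55  98 148 187 216 235 246 250 252 253   |  254 254 254 253 249 239 214 174 126  77  40  22  20  24  28  32  36  37  36  35
224   53  49  48  47  46  53  87 148 197 206 199 206 224 239 247 250   |  253 251 246 234 215 190 164 140 122 105  83  59  39  31  32  34  35  36  35  34
227   41  44  46  47  
[... 1587 characters left out ...]
  |  112 117 122 125 121 117 119 122 121 114 105  98  86  65  45  37  36  35  35  37
260   31  32  32  31  30  29  29  33  47  74 104 125 138 146 152 157   |  154 153 149 144 138 134 130 124 117 109  99  84  64  46  38  36  35  35  35  34
263   31  30  30  31  31  31  31  31  36  54  83 111 130 140 147 152   |  152 149 146 141 136 131 126 119 113 104  90  73  58  51  48  46  44  41  39  39
266   30  31  31  30  29  30  30  31  32  35  49  75 104 127 140 148   |  150 145 140 136 132 127 121 112  97  77  58  48  47  50  52  53  53  55  57  58
269   31  31  30  28  28  30  30  30  30  30  29  35  51  76 103 122   |  148 144 138 132 125 112  95  73  53  42  37  36  36  36  36  36  36  36  36  36
```

Run:
```python
from edge import *
C=Cam(pickle.load(open('side10.pkl','rb')))
f=lambda y,a,b: axisx(C,[(a,y)],[(b,y)],50)[0]
for y,a,b in((215,214.3,254.3),(218,214.4,254.25)): print("lid skirt",y,f(y,a,b))
for y,a,b in((254,214.2,258.3),(260,215.2,257.6),(263,215.9,257.0)): print("base drum",y,f(y,a,b))
l,rr=C.plane((214.3,224.2),171.4),C.plane((255.2,228),171.4); print("lugs",l,rr,(l+rr)/2,np.degrees(np.arctan2(*(l-rr)[[1,0]])),np.linalg.norm(l-rr))
l,rr=C.plane((213.6,236.8),105),C.plane((257,242.3),105); print("marks",l,rr,(l+rr)/2,np.degrees(np.arctan2(*(l-rr)[[1,0]])),np.linalg.norm(l-rr))
```

```text
lid skirt 215 573.6204156868064
lid skirt 218 574.0947857922608
base drum 254 575.3146719113349
base drum 260 576.133778939644
base drum 263 576.644937683513
lugs [630.6  57.9 171.4] [517.6  47.8 171.4] [574.1  52.9 171.4] 5.125697918834588 113.51337062471859
marks [638.5  55.3 105. ] [512.5  48.6 105. ] [575.5  51.9 105. ] 3.0195769248774207 126.20216930967321
```

>>> drive_tool(
  moves=[
    [[1.5, -0.4, -8], 0],
    [[1.5, -0.4, -16], 0],
    [[1.5, -0.4, -24], 0],
    [[1.5, -0.4, -32], 0],
    [[1.5, -0.4, -40], 0],
    [[1.5, -0.4, -48], 0],
    [[1.5, -0.4, -54], 0],
    [[1.5, -0.4, -54], 0],
  ],
)

```text
time: 20.33
tool_pos: [574.7, 50.0, 203.1]
tcp_rot: [180.0, -0.2, -177.1]
ft_force: [-0.4, 0.5, -1.7]
finger_gap: 12.2
```

>>> drive_tool(
  moves=[
    [[0, 0, 0], 0],
    [[0, 0, 0], 0],
    [[0, 0, 0], 0],
    [[0, 0, 0], 0],
    [[0, 0, 0], 0],
    [[0, 0, 0], 0],
    [[0, 0, 0], 0],
    [[0, 0, 0], 0],
  ],
)

```text
time: 21.0
tool_pos: [575.7, 50.0, 205.3]
tcp_rot: [-180.0, 0.0, -177.1]
ft_force: [-0.4, 1.1, -1.9]
finger_gap: 12.5
```

Run:
```python
from h import *
s=r.sense(); print(s['tool_pos'],s['tcp_rot'],s['finger_gap'],s['ft_force'],s['wrist_torque'])
d=snap("side","pics/s11.png");t=snap("top","pics/t11.png"); pickle.dump(d,open('side11.pkl','wb'));pickle.dump(t,open('top11.pkl','wb'))
b=cv2.imread("pics/s11.png")[200:280,195:275];a=cv2.imread("pics/t11.png")[140:220,160:240]
cv2.imwrite("pics/v11.png",np.hstack([cv2.resize(x,(400,400),interpolation=cv2.INTER_CUBIC) for x in(a,b)]))
```

```text
[575.7  50.  205.3] [-180.     0.  -177.1] 12.467582466672567 [-0.4  1.1 -1.9] [-0.  0.  0.]
```

View pics/v11.png

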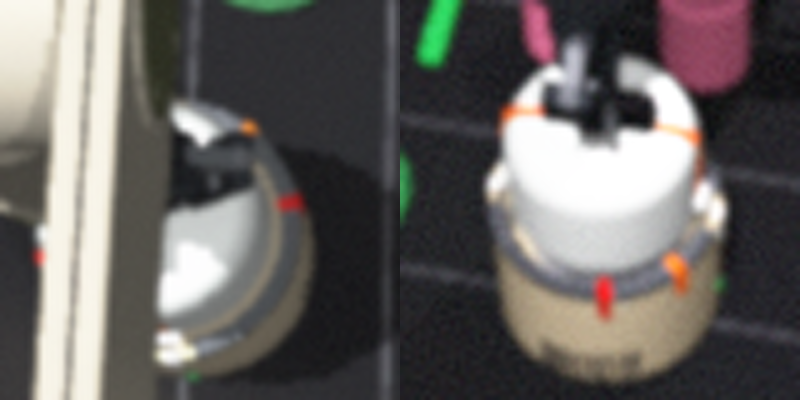

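>>> drive_tool(
  moves=[
    [[0, 0, -2], 0],
    [[0, 0, -4], 0],
    [[0, 0, -6], 0],
    [[0, 0, -8], 0],
    [[0, 0, -10], 0],
    [[0, 0, -12], 0],
    [[0, 0, -12], 0],
    [[0, 0, -12], 0],
  ],
)

```text
time: 21.77
tool_pos: [575.6, 50.0, 193.1]
tcp_rot: [180.0, -0.0, -177.1]
ft_force: [0.1, 0.4, -1.6]
finger_gap: 12.2
```

>>> drive_tool(
  moves=[
    [[0, 0, -1.5], 0],
    [[0, 0, -3], 0],
    [[0, 0, -4.5], 0],
    [[0, 0, -6], 0],
    [[0, 0, -7.5], 0],
    [[0, 0, -9], 0],
    [[0, 0, -9], 0],
    [[0, 0, -9], 0],
  ],
)

```text
time: 22.43
tool_pos: [575.6, 50.0, 184.1]
tcp_rot: [180.0, -0.0, -177.1]
ft_force: [0.0, 0.4, -1.3]
finger_gap: 12.4
```

>>> drive_tool(
  moves=[
    [[0, 0, -1], 0],
    [[0, 0, -2], 0],
    [[0, 0, -3], 0],
    [[0, 0, -4], 0],
    [[0, 0, -5], 0],
    [[0, 0, -5], 0],
    [[0, 0, -5], 0],
    [[0, 0, -5], 0],
  ],
)

```text
time: 23.1
tool_pos: [575.7, 50.0, 179.3]
tcp_rot: [-180.0, 0.0, -177.1]
ft_force: [0.5, 0.1, -0.7]
finger_gap: 12.5
```

>>> drive_tool(
  moves=[
    [[0, 0, -0.7], 0],
    [[0, 0, -0.7], 0],
    [[0, 0, -0.7], 0],
    [[0, 0, -0.7], -4],
    [[0, 0, -0.7], -8],
    [[0, 0, -0.7], -12],
    [[0, 0, -0.7], -12],
    [[0, 0, -0.7], -12],
  ],
  squeeze=115,
)

```text
time: 23.77
tool_pos: [576.3, 49.8, 179.3]
tcp_rot: [180.0, 0.1, 171.0]
ft_force: [-0.3, -1.3, 5.5]
finger_gap: 11.6
```

Run:
```python
from h import *
s=r.sense(); print(s['tool_pos'],s['tcp_rot'],s['finger_gap'],s['ft_force'],s['wrist_torque']*1000, s['joint_pos'])
d=snap("side","pics/s12.png");t=snap("top","pics/t12.png"); pickle.dump(d,open('side12.pkl','wb'));pickle.dump(t,open('top12.pkl','wb'))
b=cv2.imread("pics/s12.png")[200:280,195:275];a=cv2.imread("pics/t12.png")[140:220,160:240]
cv2.imwrite("pics/v12.png",np.hstack([cv2.resize(x,(400,400),interpolation=cv2.INTER_CUBIC) for x in(a,b)]))
```

```text
[576.3  49.8 179.3] [180.    0.1 171. ] 11.649966994857982 [-0.3 -1.3  5.5] [-180.1  128.5    8.8] [ -0.1   6.7  93.9  -0.   79.3 -81.1]
```

View pics/v12.png

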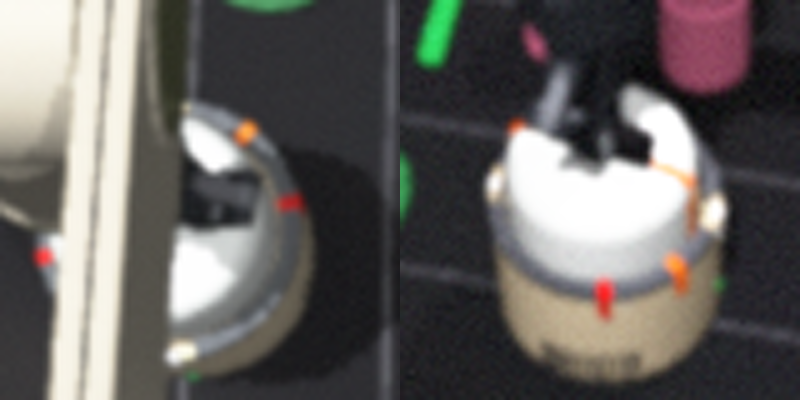

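>>> drive_tool(
  moves=[
    [[0, 0, 0], -4],
    [[0, 0, 0], -8],
    [[0, 0, 0], -12],
    [[0, 0, 0], -16],
    [[0, 0, 0], -20],
    [[0, 0, 0], -24],
    [[0, 0, 0], -26],
    [[0, 0, 0], -28],
  ],
)

```text
time: 24.53
tool_pos: [575.9, 49.7, 179.3]
tcp_rot: [180.0, 0.1, 143.0]
ft_force: [-3.0, -3.3, 7.7]
finger_gap: 11.4
```

>>> drive_tool(
  moves=[
    [[0, 0, 0], 0],
    [[0, 0, 0], 0],
    [[0, 0, 0], 0],
    [[0, 0, 0], 0],
    [[0, 0, 0], 0],
    [[0, 0, 0], 0],
    [[0, 0, 0], 0],
    [[0, 0, 0], 0],
  ],
)

```text
time: 25.2
tool_pos: [576.0, 49.6, 179.3]
tcp_rot: [180.0, 0.1, 143.0]
ft_force: [-2.2, -2.4, 6.2]
finger_gap: 11.5
```

Run:
```python
from h import *
s=r.sense(); print(s['tool_pos'],s['tcp_rot'],s['finger_gap'],s['ft_force'],s['wrist_torque']*1000)
d=snap("side","pics/s13.png");t=snap("top","pics/t13.png"); pickle.dump(d,open('side13.pkl','wb'));pickle.dump(t,open('top13.pkl','wb'))
b=cv2.imread("pics/s13.png")[200:280,195:275];a=cv2.imread("pics/t13.png")[140:220,160:240]
cv2.imwrite("pics/v13.png",np.hstack([cv2.resize(x,(400,400),interpolation=cv2.INTER_CUBIC) for x in(a,b)]))
S=Cam(d);T=Cam(t)
for n,C,b in(("S",S,(195,200,275,280)),("T",T,(160,140,240,220))): print(n,blobs(mask(C,(4,110,100),(20,255,255),b),3))
```

```text
[576.   49.6 179.3] [180.    0.1 143. ] 11.527830823165525 [-2.2 -2.4  6.2] [-387.4  370.    51.1]
S [([224.2, 219.4], 5), ([249.49, 252.62], 39), ([235.12, 261.88], 8)]
T [([200.79, 168.43], 14), ([208.89, 166.11], 18)]
```

View pics/v13.png

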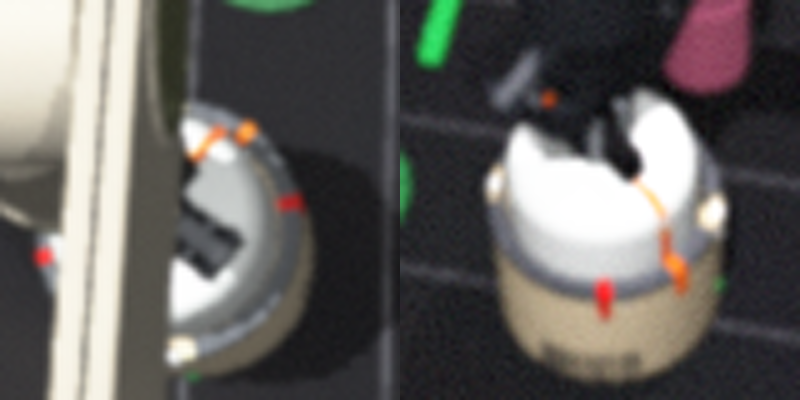

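Run:
```python
from h import *
S=Cam(pickle.load(open('side13.pkl','rb'))); T=Cam(pickle.load(open('top13.pkl','rb')))
m=mask(S,(4,110,90),(22,255,255),(235,230,260,262)); ys,xs=np.nonzero(m)
c=np.array([574.8,51.])
for y in range(234,260):
    x=xs[ys==y]
    if len(x)==0: continue
    v=S.ray((x.mean(),y)); o=S.c[:2]-c; a=v[:2]@v[:2]; b=2*o@v[:2]; cc=o@o-54.5**2; D=b*b-4*a*cc
    if D<0: print(y,x.mean(),"miss"); continue
    t=(-b-D**.5)/2/a; P=S.c+t*v; print(y,x.mean(),P,np.degrees(np.arctan2(P[1]-c[1],P[0]-c[0])))
m=mask(T,(4,110,90),(22,255,255),(160,140,240,220)); print(blobs(m))
print(T.plane((208.9,166.1),105)-[576.2,49.6,0], T.plane((200.8,168.4),153)-[575.8,50,0])
```

```text
246 248.0 [530.7  83.  131.1] 144.04917318868584
247 247.5 [531.8  84.5 128. ] 142.06467921106727
248 247.5 [531.9  84.6 123.1] 141.94723599457745
249 247.5 [532.   84.7 118.3] 141.8292911459517
250 248.0 [530.9  83.4 111.6] 143.58724078730228
251 248.5 [529.9  81.9 104.7] 145.40837123691082
252 249.5 [527.9  78.8  95.4] 149.38624205324237
253 250.0 [526.9  77.   88. ] 151.45255439418213
254 250.5 [526.   75.2  80.3] 153.62855834967124
255 250.5 [526.   75.3  75.2] 153.51941900291206
256 251.0 [525.1  73.3  67.2] 155.8264355594759
257 251.0 [525.1  73.4  62. ] 155.71769984596426
258 250.5 [526.2  75.6  59.7] 153.18957019839343
[([200.6, 168.67], 15), ([208.89, 166.11], 18)]
[ 49.7 -37.5 105. ] [ 34.4 -24.4 153. ]
```

Run:
```python
from h import *
s=r.sense(); print(s['time'],s['tool_pos'],s['tcp_rot'],s['finger_gap'])
print(r.hand_in())
```

```text
25.3 [576.   49.6 179.3] [180.    0.1 143. ] 11.988361935724459
the job is handed in; nothing more can be done
None
```

The grinder is set up as asked and handed in at 25.3 s, with the arm still gripping the lid at the orange pulse marks. I had no verdict back.

- **Bowl:** I pinched it by its rim and set it in the well. It touched down with the gripper at 131.9 mm, as a rim height of about 123 mm calls for, and it looked concentric from the top. Triangulating the rim from both cameras gave about 116 mm instead. I put that down to the rim's side biasing the outline, since the same measurement already read about 3 mm low on the table.
- **Cup:** I took the grey steel one and left the pink and yellow look-alikes alone. It touched the bowl's floor with the gripper at 148.5 mm, as expected for seated. I did not measure its rim again afterwards.
- **Lid:** It dropped through the slots with almost no force, and its skirt was level with the seat at about 87 mm. I then twisted it 40° clockwise, short of where the lock begins to resist.
- **Last checks:**
  - From the side, the lid's pointer stood at about 143°, over the orange mark at 142.9°.
  - A rougher reading from the top put it about 2° off the mark.
  - The gripper pressed down with about 6 N, under a 115 N grip.
  - The twisting torque read 0.05 N m, lower than the 0.19 N m spring push in the task. I relied on the pointer position instead.
- **Other things on the table:** I touched none of them, but I made no before-and-after comparison of their positions.

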